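# Last crosswise pass on the canning pot's lid

## Task

The lid of the bare aluminium canning pot is held by four wing nuts that are all still about an eighth of a turn short. Give it the last pass crosswise so that the lid seats evenly: turn the red nut clockwise until its wing points at the centre of the lid, then do the same with the nut straight across from it, and only then with the other two, in either order. Do not knock over or shift the amber jar that stands nearby, and let go of everything at the end.

Things in the scene. Friction and masses are not known exactly. Their poses are not given: they have to be found in the camera images.
- pot: Bare aluminium pot with grey flange lid, fixed (the blue pot with all-black, already tight nuts is not part of the job). Origin: centre of its underside; x towards the red nut, y towards nut_left, z up. Lid 234 mm across, top 130 mm up; valve in its middle, 22 mm across, ends 151 mm up. Nuts on a 92 mm radius, 90 degrees apart; white lines mark where the wings shall point..
- nut_red_wing (a point): Red wing nut: upright bar 46 long, 14 wide, 32 mm tall. Point at the bar's centre, 30 mm above the lid, on its vertical turning axis; x along the bar, z up. Light friction (0.1 N m), stays where left, does not sink. Starts 34 to 57 degrees short; turn it clockwise seen from above; hard stop 6 degrees past home; home with the bar along the pot's x axis (at the lid's centre).
- nut_across_wing (a point): Black wing nut opposite the red one, on the pot's -x side: upright bar 46 long, 14 wide, 32 mm tall. Point at the bar's centre, 30 mm above the lid, on its vertical turning axis; x along the bar, z up. Light friction (0.1 N m), stays where left, does not sink. Starts 34 to 57 degrees short; turn it clockwise seen from above; hard stop 6 degrees past home; home along the pot's x axis.
- nut_left_wing (a point): Black wing nut on the pot's +y side: upright bar 46 long, 14 wide, 32 mm tall. Point at the bar's centre, 30 mm above the lid, on its vertical turning axis; x along the bar, z up. Light friction (0.1 N m), stays where left, does not sink. Starts 34 to 57 degrees short; turn it clockwise seen from above; hard stop 6 degrees past home; home along the pot's y axis.
- nut_right_wing (a point): Black wing nut on the pot's -y side: upright bar 46 long, 14 wide, 32 mm tall. Point at the bar's centre, 30 mm above the lid, on its vertical turning axis; x along the bar, z up. Light friction (0.1 N m), stays where left, does not sink. Starts 34 to 57 degrees short; turn it clockwise seen from above; hard stop 6 degrees past home; home along the pot's y axis.
- jar_mid (a point): Bystander: loose amber glass jar with a brass-coloured lid, 76 mm across, 120 mm tall. Point at its centre, half-way up; z axis up.
Not all that is in view belongs to the job. Several things look just like the part that bears jar_mid: the one meant starts nearest to the robot's base.

How it is judged:
By the outcome, as a careful person would: the job done as asked, in the order asked, and still so for the second after the job is handed in, with the robot touching nothing.
It also fails if it takes over 56 s, if anything falls off the work surface, if the arm or the gripper's body presses on something with over 40 N, if the wrist force passes 120 N, or if a joint passes its speed limit or range.

## Robot

A 6-joint arm with a two-finger parallel gripper is mounted at the origin on the work surface. World frame = base frame: x ahead of the robot, y to its left, z up, the work surface at z = 0. Lengths are in mm, angles in rad, forces in N, time in s.
With the tool pointing down it reaches from about 275 to 750 mm from the base axis. Payload 10.2 kg.
Tool frame: the origin (TCP) lies at the very end of the fingers, on their centre line; the grasp point (between the pads) lies 19 mm behind it; z points along the fingers, y is the direction in which the jaws open and shut (so a half turn about z gives the same grasp; the last joint's range is limited). The gripper opens to 85 mm and grips with 20 to 120 N. Pads are 22 mm wide; open, the fingers measure 114 mm over their backs; the gripper's body (76 mm by 85 mm) begins 54 mm behind the grasp point. The pads swing forward as they close: fully open they stand 13 mm farther back than shut.
Start: joints at [-1.36, 0.313, 1.498, -0, 1.331, -0.223], TCP at [220.657, -476.384, 231.294] pointing down, gripper open.
Joint ranges: [-2.94, 2.94], [-0.97, 2.17], [0.19, 2.56], [-1.23, 4.37], [0.02, 3.11], [-2.88, 2.88]. Speed limits (rad/s): [2.39, 2.39, 3.01, 3.14, 3.14, 3.14].

## Interface

Orientations are given as a unit quaternion [w, x, y, z].
In Python, from rig import readout, cams, finish_job gives the robot as it stands. The module is installed in compiled form; this text tells all that it offers.
- The arm moves only by the tool carry_out, never from a script. Its argument "steps" is one flat list of numbers, 7 for each row, row after row: the shift along the tool's x, y, z in cm, then the turn, a rotation vector about the tool's x, y, z in units of 5 degrees (1.0 is 5 degrees), then the opening, from -1 (shut) to 1 (fully open), so that 0 is half open. In form: [x, y, z, ax, ay, az, hand, x, y, z, ax, ay, az, hand, ...]. A call has 1 to 20 rows; each row shifts and turns the commanded pose from where the row before left it, along the tool's axes as they then stand; what a row does not reach is not made up. A row lasts 1/12 s, in which the tool goes at most 41.7 mm and 7.16 degrees, less where a joint would pass 70% of its speed; a pose out of reach is approached as far as the arm can. A call with a gripper value outside its range is refused whole. The fingers move at their own pace and stop on an object; "grip_force" is the grip in N (left out, the last holds). Time passes only in rows, so rows that do not move let the fingers close. It gives the time, the measured TCP pose, the force and the opening at its end, in the units of the state.
- readout.sense(): the state, without advancing time (a new reading comes with each control period).
- cams.capture(name): name is "scene" or "top"; returns the picture (480x640x3 uint8, red, green, blue); there is no depth.
- cams.calibration(name): a dict with "fx", "fy", "cx", "cy" (pixels), "R" (3x3) and "t" (3): a world point X has camera coordinates R X + t. Camera axes: x right, y down, z forward; pixel columns grow to the right and rows downward; lengths in mm; the calibration is good to about 2 mm. A picture is of the moment at which its call begins. calibration takes no time and is no camera call.
- finish_job(): hands the job in, once; it reports no verdict.
The state is a dict: "time_s": time; "joints": joint angles; "dq": joint speeds; "tau": joint torques, N m; "eef_pos": TCP position; "ee_rot": TCP orientation; "force": force on the tool from outside, world axes, zero at the start; "wrist_torque": the same for the moment, N m; "grip_width": opening from 0.0 (shut) to 1.0 (fully open).
Only numpy, scipy, OpenCV 4.12 (cv2) and the standard library are available. Lean on these libraries where they do the work, as an engineer would, in place of code of your own. Each camera call takes 0.05 s, during which the arm holds its last target.

## Working session

There is one attempt and no reset: what is moved stays moved. The work goes in short steps, Python scripts to look and compute and a tool call to move; the robot and the scene stay as the last step left them, time stands still between calls to the robot, and variables do not carry over. Pictures are saved under pics/ and viewed, and the job is handed in when it is done.

Besides the shell and the picture viewer there is one more tool, called after ">>>" as name(argument=value, ...) on one line, values as JSON. carry_out: Moves the arm, as the interface text tells. Its arguments: {"type":"object","properties":{"steps":{"type":"array","items":{"type":"number"}},"grip_force":{"type":"number"}},"required":["steps"]}

```bash
mkdir -p pics; python3 - <<'E'
from rig import readout,cams
import cv2
for n in("scene","top"):
    im=cams.capture(n); cv2.imwrite(f"pics/{n}0.png",im[:,:,::-1]); c=cams.calibration(n); print(n,c)
print(readout.sense())
E
```

```text
scene {'fx': 522.4289516649583, 'fy': 522.4289516649583, 'cx': 328.18362174014374, 'cy': 236.00106074509387, 'R': array([[-0.40205101,  0.91560774,  0.00417723],
       [ 0.60092725,  0.26730884, -0.7532811 ],
       [-0.69082662, -0.30034722, -0.65768543]]), 't': array([ 269.29112807, -307.354875  , 1499.07392658])}
top {'fx': 563.868343960749, 'fy': 563.868343960749, 'cx': 317.19803134955686, 'cy': 247.5813141335145, 'R': array([[-0.02367844, -0.99969076,  0.00759716],
       [-0.98256402,  0.02186965, -0.18463388],
       [ 0.18441064, -0.01183653, -0.98277801]]), 't': array([  3.40862398, 665.0227246 , 873.04475746])}
{'time_s': 0.1, 'joints': array([-1.36042151e+00,  3.13390584e-01,  1.49837530e+00,  2.35994219e-05,
        1.33100560e+00, -2.23371738e-01]), 'dq': array([ 1.87295595e-03,  1.44506907e-05, -8.67758447e-04, -6.85948944e-04,
       -3.01923436e-04,  1.65050503e-03]), 'tau': array([ 2.07778430e-03, -4.12897861e+01, -2.60140765e+01, -2.20327684e-04,
        3.05416972e-03, -9.24403423e-06]), 'eef_pos': array([ 220.6009749 , -476.14398774,  230.78873535]), 'ee_rot': array([-5.89329355e-04,  9.76575456e-01,  2.15174422e-01,  1.52904686e-05]), 'force': array([ 0.60015645,  0.92761913, -0.29775093]), 'wrist_torque': array([-0.00189439,  0.01509313, -0.02171587]), 'grip_width': 1.0047420440923522}
```

View pics/scene0.png

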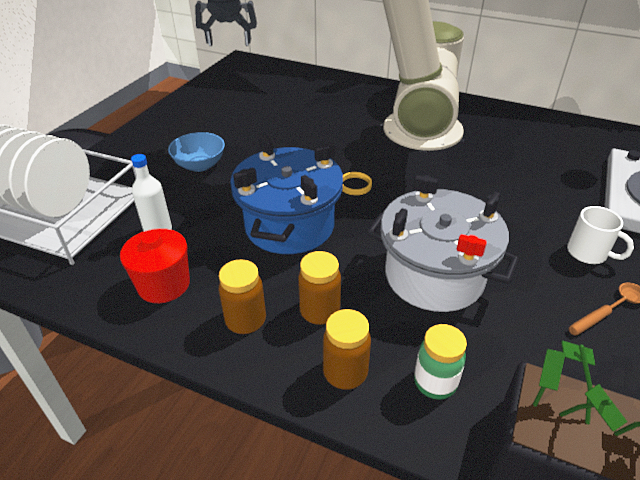

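View pics/top0.png

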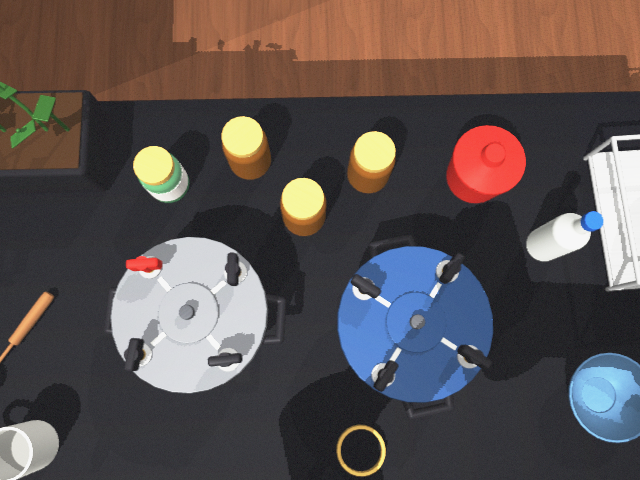

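The top picture shows the aluminium pot at about (188,313). The red nut is at (143,265), the across nut at (226,360), nut_left at (135,353) and nut_right at (235,268). The nearest amber jar has its lid at (303,198). I'll enlarge the pot next.

```bash
python3 - <<'E'
import cv2
im=cv2.imread("pics/top0.png")[225:405,95:335]
im=cv2.resize(im,None,fx=3.3333,fy=3.3333,interpolation=cv2.INTER_CUBIC); cv2.imwrite("pics/top0c.png",im)
im=cv2.imread("pics/scene0.png")[175:310,370:520]
im=cv2.resize(im,None,fx=4,fy=4,interpolation=cv2.INTER_CUBIC); cv2.imwrite("pics/scene0c.png",im)
E
```

```text
(no output)
```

View pics/top0c.png

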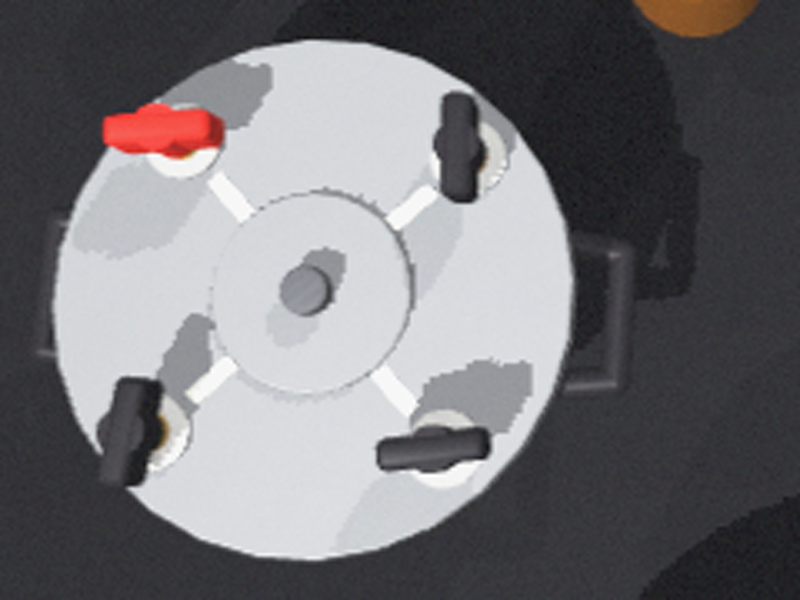

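View pics/scene0c.png

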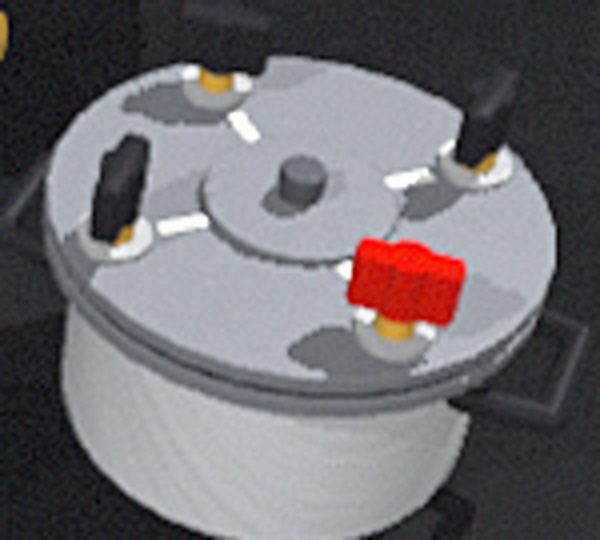

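```bash
cat > h.py <<'E'
import numpy as np,cv2
from scipy.optimize import least_squares,minimize_scalar,minimize
from rig import cams
C={n:cams.calibration(n) for n in("scene","top")}
def proj(n,X):
    c=C[n]; p=np.atleast_2d(X)@c["R"].T+c["t"]
    return np.c_[c["fx"]*p[:,0]/p[:,2]+c["cx"],c["fy"]*p[:,1]/p[:,2]+c["cy"]]
def unproj(n,uv,z):
    c=C[n]; d=np.r_[(uv[0]-c["cx"])/c["fx"],(uv[1]-c["cy"])/c["fy"],1]
    o=-c["R"].T@c["t"]; w=c["R"].T@d; return o+w*(z-o[2])/w[2]
def rz(a): return np.array([[np.cos(a),-np.sin(a)],[np.sin(a),np.cos(a)]])
E
python3 - <<'E'
from h import *
cr=lambda u,v:(u*.3+95-.35,v*.3+225-.35)
# lid edge points (crop)
for n,pts in {"top":[(55,300),(573,300),(320,39),(313,560),(130,118),(500,112),(500,487),(120,478)]}.items():
    P=np.array([unproj(n,cr(*p),130)[:2] for p in pts])
    s=least_squares(lambda q:np.hypot(*(P-q[:2]).T)-q[2],[400,200,117]); print("lid",s.x,s.fun.round(1)); c=s.x[:2]
print("valve top",unproj("top",cr(305,290),151), "scene",unproj("scene",(302/4+370,160/4+175),151))
L=dict(red=[(217,180),(248,215)],right=[(435,192),(392,222)],across=[(410,408),(378,372)],left=[(193,395),(232,366)])
for k,(a,b) in L.items():
    A=unproj("top",cr(*a),130)[:2];B=unproj("top",cr(*b),130)[:2]
    m=(A+B)/2-c; off=dict(red=0,left=90,across=180,right=-90)[k]
    f=lambda v:(np.degrees(np.arctan2(v[1],v[0]))-off+180)%360-180
    print(k,"line dir",f(A-B),"radial",f(m),np.hypot(*m))
j=[unproj("top",(303,198),120)[:2]]; print("jar lid centre",j, "scene",unproj("scene",(320,265),120)[:2])
E
```

```text
lid [556.92295815 183.12952563 117.14932781] [-0.4 -1.3 -0.  -0.8  1.9 -1.1  3.  -1.3]
valve top [557.09983387 183.20779422 151.        ] scene [554.40209024 184.42623515 151.        ]
red line dir 41.564678142116975 radial 40.82024349186335 58.75457023437245
right line dir 34.350285625924556 radial 41.18152046772241 58.09749208135888
across line dir 41.68929637389152 radial 39.354227058395395 56.322070482568186
left line dir 36.06689349439722 radial 39.70216279402214 58.65761865451452
jar lid centre [array([734.164656 ,   9.3590116])] scene [739.10293937  14.39981392]
```

```bash
cat >> h.py <<'E'
POT=np.array([556.,183.5]);YAW=np.radians(40.3)
OFF=dict(red=0,left=90,across=180,right=-90)
def nutpos(k): 
    a=YAW+np.radians(OFF[k]); return POT+92*np.array([np.cos(a),np.sin(a)])
def home(k): return np.degrees(YAW)+(0 if k in("red","across") else 90)
def box(p,a):
    q=np.array([[x,y] for x in(-23,23) for y in(-7,7)])@rz(a).T+p
    return np.array([[*v,z] for v in q for z in(144,176)])
def fit(n,im,k):
    S=8; p0=nutpos(k); u0=proj(n,[*p0,160])[0].round().astype(int)
    w=26; cropim=im[u0[1]-w:u0[1]+w,u0[0]-w:u0[0]+w]
    hsv=cv2.cvtColor(cropim,cv2.COLOR_RGB2HSV)
    big=cv2.resize(cropim,None,fx=S,fy=S,interpolation=cv2.INTER_CUBIC).astype(float)
    if k=="red": m=(big[...,0]-big[...,1]>80)
    else: m=big.max(2)<85
    m=m.astype(np.uint8)
    # only near the nut
    yy,xx=np.mgrid[:m.shape[0],:m.shape[1]]
    m[np.hypot(xx-w*S,yy-w*S)>19*S]=0
    nl,lab,st,ce=cv2.connectedComponentsWithStats(m)
    i=1+np.argmin([np.hypot(*(ce[j]-w*S))-st[j,4]/500 for j in range(1,nl)]) if nl>1 else 0
    m=(lab==i).astype(np.uint8)
    def cost(q):
        uv=(proj(n,box(p0+q[:2],np.radians(q[2])))-(u0-w)+.5)*S
        r=np.zeros_like(m); cv2.fillConvexPoly(r,cv2.convexHull((uv*16).round().astype(np.int32)),1,shift=4)
        return 1-(r&m).sum()/(r|m).sum()
    best=min(((cost([0,0,a]),a) for a in range(0,180,5)))
    r=minimize(cost,[0,0,best[1]],method="Nelder-Mead",options=dict(initial_simplex=[[0,0,best[1]],[3,0,best[1]],[0,3,best[1]],[0,0,best[1]+6]],xatol=.05,fatol=1e-4))
    short=(r.x[2]-home(k)+90)%180-90
    return r.x.round(1),round(1-r.fun,3),round(short,1)
E
python3 - <<'E'
from h import *
for n in("top","scene"):
    im=cv2.imread(f"pics/{n}0.png")[:,:,::-1].copy()
    for k in OFF: print(n,k,nutpos(k).round(1),round(home(k),1),fit(n,im,k))
E
```

```text
top red [626.2 243. ] 40.3 (array([ 1.5,  1.6, 89.6]), np.float64(0.832), np.float64(49.3))
top left [496.5 253.7] 130.3 (array([-1.000e-01,  1.800e+00,  1.609e+02]), np.float64(0.756), np.float64(30.6))
top across [485.8 124. ] 40.3 (array([ 3.3, -0.7, 89.6]), np.float64(0.496), np.float64(49.3))
top right [615.5 113.3] 130.3 (array([1.2, 0.9, 4. ]), np.float64(0.797), np.float64(53.7))
scene red [626.2 243. ] 40.3 (array([ 1.8,  2.1, 92.8]), np.float64(0.872), np.float64(52.5))
scene left [496.5 253.7] 130.3 (array([-20.7,   3.7,  60. ]), np.float64(0.598), np.float64(-70.3))
scene across [485.8 124. ] 40.3 (array([-5.6, -1.3, 86.1]), np.float64(0.493), np.float64(45.8))
scene right [615.5 113.3] 130.3 (array([-0.5,  1.4,  4.1]), np.float64(0.821), np.float64(53.8))
```

>>> carry_out(steps=[3.36, -2.41, 0, 0, 0, 0, 1, 3.36, -2.41, 0, 0, 0, 0, 1, 3.36, -2.41, 0, 0, 0, 0, 1, 3.36, -2.41, 0, 0, 0, 0, 1, 3.36, -2.41, 0, 0, 0, 0, 1, 3.36, -2.41, 0, 0, 0, 0, 1, 3.36, -2.41, 0, 0, 0, 0, 1, 3.36, -2.41, 0, 0, 0, 0, 1, 3.36, -2.41, 0, 0, 0, 0, 1, 3.36, -2.41, 0, 0, 0, 0, 1, 3.36, -2.41, 0, 0, 0, 0, 1, 3.36, -2.41, 0, 0, 0, 0, 1, 3.36, -2.41, 0, 0, 0, 0, 1, 3.36, -2.41, 0, 0, 0, 0, 1, 3.36, -2.41, 0, 0, 0, 0, 1, 3.36, -2.41, 0, 0, 0, 0, 1], grip_force=30)

```text
time_s: 1.43
eef_pos: [546.8, 101.7, 231.0]
ee_rot: [-0.0, 0.977, 0.215, -0.0]
force: [1.1, -0.2, 0.3]
grip_width: 0.999
```

>>> carry_out(steps=[0, 0, 0, 0, 0, -1.4, 0.2, 0, 0, 0, 0, 0, -1.4, 0.2, 0, 0, 0, 0, 0, -1.4, 0.2, 0, 0, 0, 0, 0, -1.4, 0.2, 0, 0, 0, 0, 0, -1.4, 0.2, 0, 0, 0, 0, 0, -1.4, 0.2, 0, 0, 0, 0, 0, -1.4, 0.2, 0, 0, 0, 0, 0, -1.4, 0.2, 0, 0, 0, 0, 0, -1.4, 0.2, 0, 0, 0, 0, 0, -0.6, 0.2])

```text
time_s: 2.27
eef_pos: [546.2, 99.5, 230.9]
ee_rot: [-0.0, 0.7, 0.715, -0.0]
force: [0.3, 0.0, -0.1]
grip_width: 0.598
```

>>> carry_out(steps=[2.87, 1.7, 0, 0, 0, 0, 0.2, 2.87, 1.7, 0, 0, 0, 0, 0.2, 2.87, 1.7, 0, 0, 0, 0, 0.2, 2.87, 1.7, 0, 0, 0, 0, 0.2, 2.87, 1.7, 0, 0, 0, 0, 0.2, 0, 0, 1.5, 0, 0, 0, 0.2, 0, 0, 1.5, 0, 0, 0, 0.2, 0, 0, 0, 0, 0, 0, 0.2])

```text
time_s: 2.93
eef_pos: [628.0, 244.5, 197.2]
ee_rot: [-0.002, 0.702, 0.713, -0.003]
force: [-0.3, -0.1, -1.1]
grip_width: 0.598
```

```bash
cat > snap.py <<'E'
import sys
from h import *
from rig import readout
t=sys.argv[1]
for n,(x,y,w,h) in dict(top=(95,215,250,187),scene=(365,130,200,150)).items():
    im=cams.capture(n); cv2.imwrite(f"pics/{n}{t}.png",im[:,:,::-1])
    cv2.imwrite(f"pics/{n}{t}c.png",cv2.resize(im[y:y+h,x:x+w,::-1],None,fx=3.2 if n=="top" else 4,fy=3.2 if n=="top" else 4,interpolation=cv2.INTER_CUBIC))
s=readout.sense();q=s["ee_rot"];print(s["time_s"],s["eef_pos"].round(1),"yaw",np.degrees(2*np.arctan2(q[2],q[1])).round(1),s["joints"].round(2),s["force"].round(1),s["wrist_torque"].round(2),s["grip_width"].round(3))
E
python3 snap.py 1
```

```text
Traceback (most recent call last):
  File "snap.py", line 8, in <module>
    s=readout.sense();q=s["ee_rot"];print(s["time_s"],s["eef_pos"].round(1),"yaw",np.degrees(2*np.arctan2(q[2],q[1])).round(1),s["joints"].round(2),s["force"].round(1),s["wrist_torque"].round(2),s["grip_width"].round(3))
                                                                                                                                                                                                   ^^^^^^^^^^^^^^^^^^^^^
AttributeError: 'float' object has no attribute 'round'
```

View pics/scene1c.png

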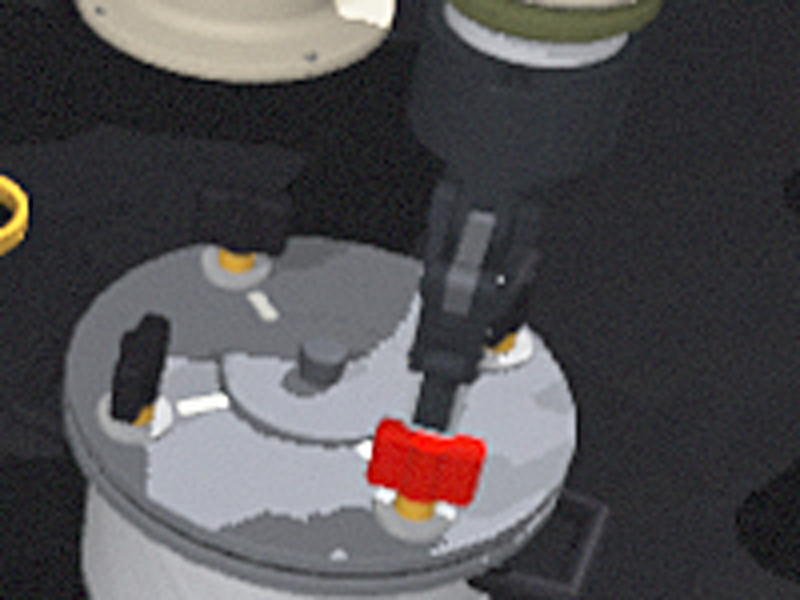

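View pics/top1.png

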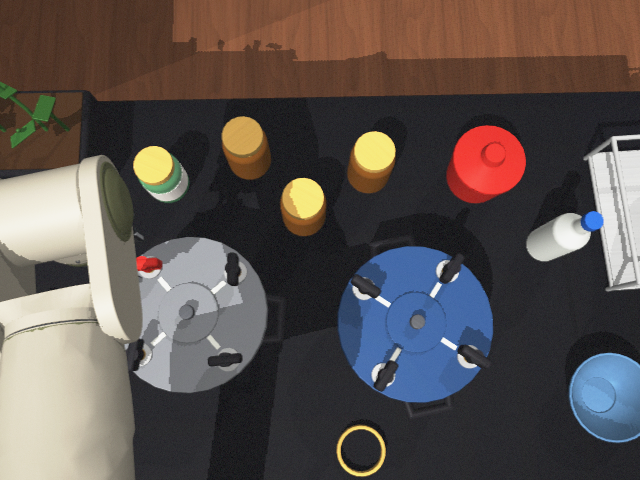

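The scene crop shows a fingertip near (435,425), just above the red bar. I'll project the expected fingertips to check that the jaws straddle it.

```bash
sed -i 's/s\["grip_width"\].round(3)/round(float(s["grip_width"]),3)/' snap.py; python3 - <<'E'
from h import *
for X in ([628,244.5,197],[658,244.5,200],[598,244.5,200],[628,244.5,176],[628,221.5,176],[628,267.5,176]):
    u=proj("scene",X)[0]; print(X,((u-[365,130])*4).round())
E
python3 - <<'E'
import cv2
im=cv2.imread("pics/scene1.png")[180:270,420:520]
im=cv2.convertScaleAbs(im,alpha=2,beta=20)
cv2.imwrite("pics/s1z.png",cv2.resize(im,None,fx=6,fy=6,interpolation=cv2.INTER_CUBIC))
E
```

```text
[628, 244.5, 197] [438. 392.]
[658, 244.5, 200] [424. 431.]
[598, 244.5, 200] [454. 345.]
[628, 244.5, 176] [429. 431.]
[628, 221.5, 176] [374. 416.]
[628, 267.5, 176] [484. 446.]
```

View pics/s1z.png

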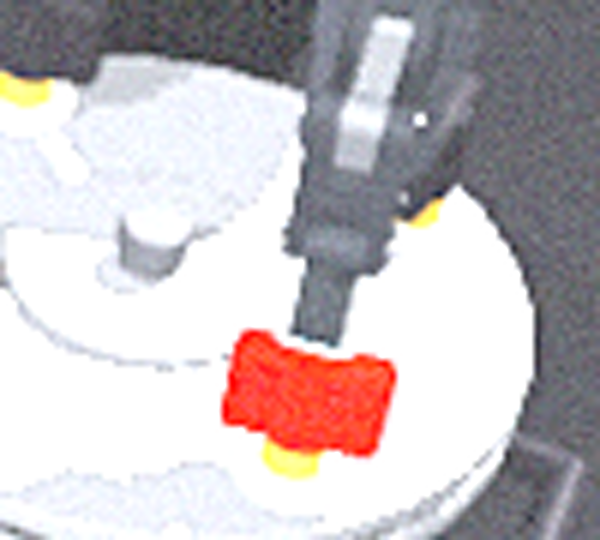

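>>> carry_out(steps=[0, 0, 1.6, 0, 0, 0, 0.2, 0, 0, 1.6, 0, 0, 0, 0.2, 0, 0, 1.6, 0, 0, 0, 0.2, 0, 0, 0, 0, 0, 0, 0.2, 0, 0, 0, 0, 0, 0, -1, 0, 0, 0, 0, 0, 0, -1, 0, 0, 0, 0, 0, 0, -1, 0, 0, 0, 0, 0, 0, -1, 0, 0, 0, 0, 0, 0, -1, 0, 0, 0, 0, 0, 0, -1], grip_force=30)

```text
time_s: 3.87
eef_pos: [628.4, 244.5, 155.4]
ee_rot: [-0.0, 0.702, 0.713, -0.0]
force: [-10.1, -1.5, 7.4]
grip_width: 0.158
```

```bash
python3 snap.py 2
```

```text
3.9667 [628.4 244.5 155.4] yaw 90.9 [0.2  0.71 1.08 0.   1.35 0.18] [-10.6  -0.6   8.5] [-0.22  1.51  0.07] 0.158
```

View pics/scene2c.png

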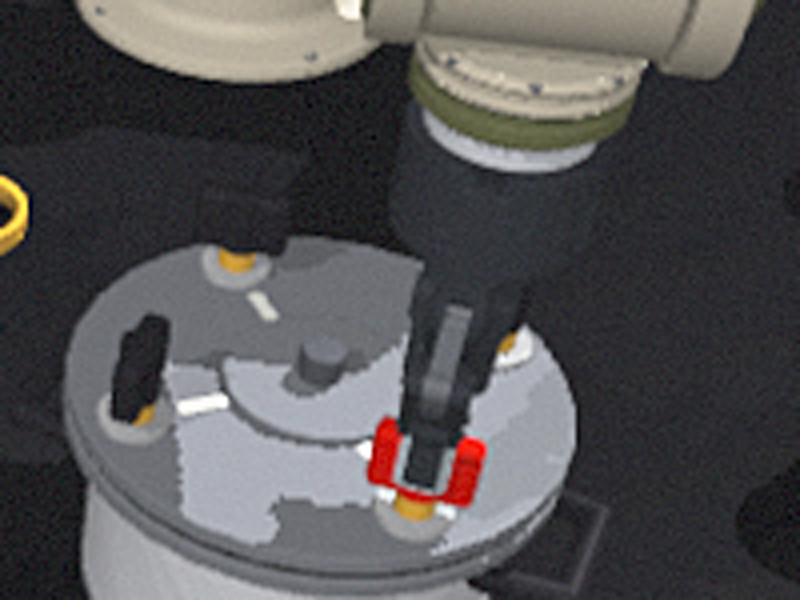

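>>> carry_out(steps=[0, -0.1, 0, 0, 0, 1.0, -1, 0, 0, 0, 0, 0, 1.1, -1, 0, 0, 0, 0, 0, 1.1, -1, 0, 0, 0, 0, 0, 1.1, -1, 0, 0, 0, 0, 0, 1.1, -1, 0, 0, 0, 0, 0, 1.1, -1, 0, 0, 0, 0, 0, 1.1, -1, 0, 0, 0, 0, 0, 1.1, -1, 0, 0, 0, 0, 0, 1.1, -1, 0, 0, 0, 0, 0, 0, -1, 0, 0, 0, 0, 0, 0, -1])

```text
time_s: 4.88
eef_pos: [628.4, 244.3, 155.4]
ee_rot: [0.0, 0.934, 0.357, 0.001]
force: [-4.2, -1.1, 6.0]
grip_width: 0.158
```

```bash
python3 snap.py 3
```

```text
4.9833 [628.4 244.3 155.4] yaw 41.9 [ 0.2   0.7   1.09 -0.    1.35  1.04] [-3.2 -0.4  5. ] [-0.15  0.62 -0.1 ] 0.157
```

View pics/scene3c.png

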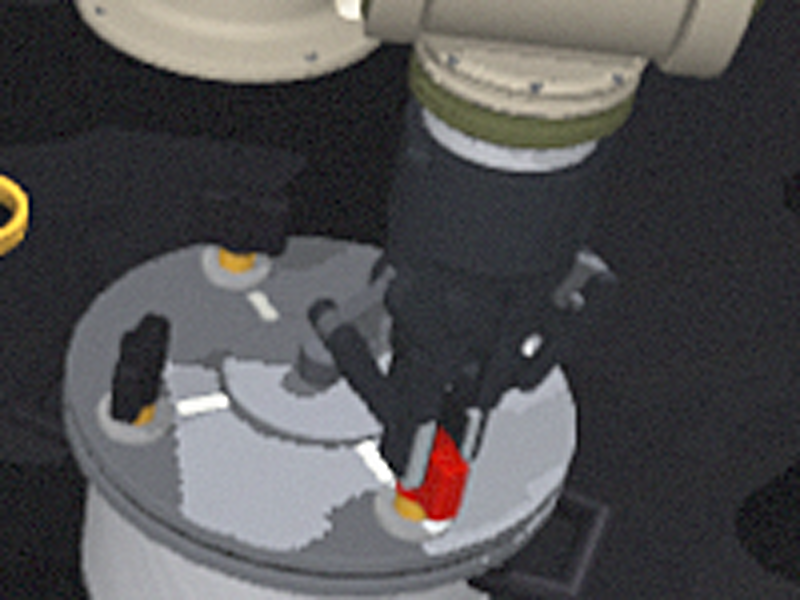

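View pics/top3c.png

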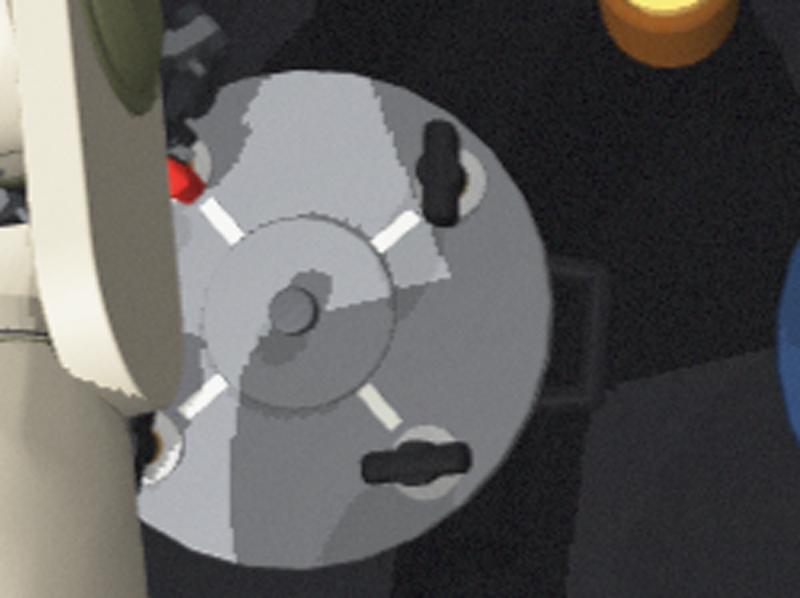

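```bash
python3 - <<'E'
from h import *
for n in("top","scene"):
    im=cv2.imread(f"pics/{n}0.png")
    cen={}
    for k in OFF:
        a=YAW+np.radians(OFF[k]); u=proj(n,[*(POT+[.5,1]+58*np.array([np.cos(a),np.sin(a)])),130])[0]
        x0,y0=u.round().astype(int)-11
        g=im[y0:y0+22,x0:x0+22].min(2).astype(float)
        bg=np.median(g); w=np.clip(g-max(bg+12,0),0,None)
        yy,xx=np.mgrid[:22,:22]; w[np.hypot(xx-11,yy-11)>9.5]=0
        w=np.clip(w,0,20)
        cx,cy=(w*xx).sum()/w.sum()+x0,(w*yy).sum()/w.sum()+y0
        P=unproj(n,(cx,cy),130.5)[:2]; cen[k]=P
        pts=np.array([unproj(n,(x,y),130.5)[:2] for x,y in zip((xx+x0).ravel(),(yy+y0).ravel())]); ww=w.ravel()
        d=pts-P; M=(d*ww[:,None]).T@d/ww.sum(); ev,V=np.linalg.eigh(M); v=V[:,1]
        ang=(np.degrees(np.arctan2(v[1],v[0]))-OFF[k]+90)%180-90
        print(n,k,P.round(1),"bg",bg,"pca",ang.round(1),np.sqrt(ev).round(1))
    d=cen["red"]-cen["across"]; e=cen["left"]-cen["right"]
    print("yaw",np.degrees(np.arctan2(d[1],d[0])),np.degrees(np.arctan2(e[1],e[0]))-90,"centres",(cen["red"]+cen["across"])/2,(cen["left"]+cen["right"])/2)
E
```

```text
top red [601.6 222.2] bg 213.0 pca 40.4 [2.4 7. ]
top left [520.5 227.3] bg 215.0 pca 45.8 [2.  6.5]
top across [513.3 147.1] bg 218.0 pca 39.8 [2.4 6.8]
top right [595.2 140.2] bg 209.5 pca 39.2 [2.3 6.9]
yaw 40.3619621261253 40.60939226759791 centres [557.45976395 184.64630569] [557.85052315 183.76682099]
scene red [605.  216.6] bg 154.5 pca 17.0 [ 5.1 14. ]
scene left [520.4 228.1] bg 172.0 pca 48.1 [2.6 6.7]
scene across [510.9 147.2] bg 172.0 pca 24.6 [ 3.1 10.1]
scene right [597.4 139.1] bg 169.0 pca 42.7 [3.1 8.9]
yaw 36.427615791597134 40.86465519673868 centres [557.94547913 181.88579037] [558.9062104  183.63996053]
```

>>> carry_out(steps=[0, 0, 0, 0, 0, 0.3, -1, 0, 0, 0, 0, 0, 0, -1, 0, 0, 0, 0, 0, 0, -1, 0, 0, 0, 0, 0, 0, -1, 0, 0, 0, 0, 0, 0, 0.2, 0, 0, 0, 0, 0, 0, 0.2, 0, 0, 0, 0, 0, 0, 0.2, 0, 0, 0, 0, 0, 0, 0.2, 0, 0, -1.5, 0, 0, 0, 0.2, 0, 0, -2, 0, 0, 0, 0.2, 0, 0, -2, 0, 0, 0, 0.2, 0, 0, -1.5, 0, 0, 0, 0.2])

```text
time_s: 5.98
eef_pos: [628.5, 244.2, 225.1]
ee_rot: [0.0, 0.939, 0.345, 0.001]
force: [0.3, -0.2, 1.0]
grip_width: 0.6
```

```bash
python3 snap.py 4
```

```text
6.0833 [629.1 244.4 226.1] yaw 40.4 [0.2  0.66 0.98 0.   1.5  1.06] [ 0.2 -0.3  0.3] [-0.01  0.01 -0.06] 0.602
```

View pics/scene4c.png

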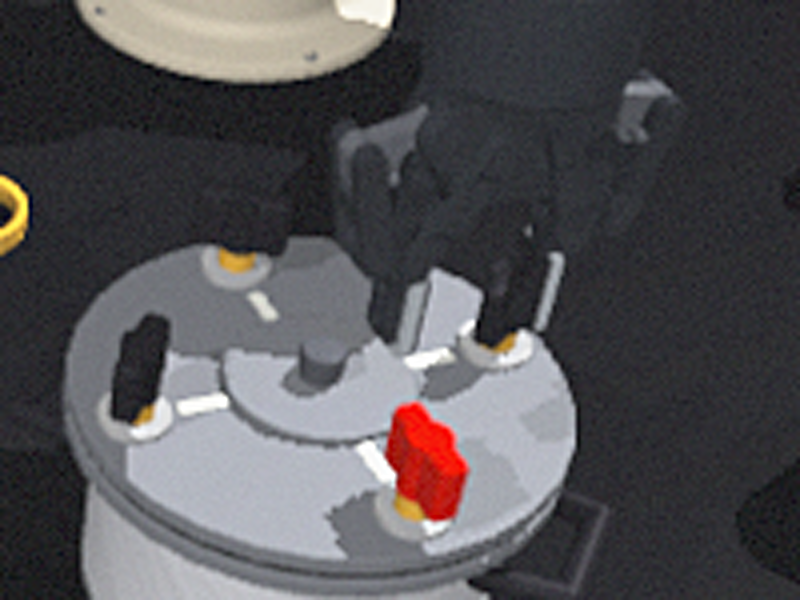

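The scene crop shows the red nut's bar lined up with its white line, at about (428,460). Next is the nut across from it.

>>> carry_out(steps=[-3.7, 0, 0, 0, 0, 0, 0.2, -3.7, 0, 0, 0, 0, 0, 0.2, -3.7, 0, 0, 0, 0, 0, 0.2, -3.7, 0, 0, 0, 0, 0, 0.2, -3.7, 0, 0, 0, 0, 0, 0.2, 0, 0, 0, 0, 0, -1.36, 0.2, 0, 0, 0, 0, 0, -1.36, 0.2, 0, 0, 0, 0, 0, -1.36, 0.2, 0, 0, 0, 0, 0, -1.36, 0.2, 0, 0, 0, 0, 0, -1.36, 0.2, 0, 0, 0, 0, 0, -1.36, 0.2, 0, 0, 0, 0, 0, -1.36, 0.2, 0, 0, 0, 0, 0, -1.36, 0.2, 0, 0, 0, 0, 0, 0, 0.2])

```text
time_s: 7.25
eef_pos: [486.8, 124.4, 222.2]
ee_rot: [-0.001, 0.676, 0.737, -0.001]
force: [-0.6, -0.1, -1.3]
grip_width: 0.601
```

```bash
python3 snap.py 5
```

```text
7.35 [487.  124.4 222.5] yaw 94.5 [ 0.02  0.27  1.58  0.    1.29 -0.06] [ 0.6 -0.1  1. ] [ 0.04 -0.04 -0.01] 0.595
```

View pics/scene5c.png

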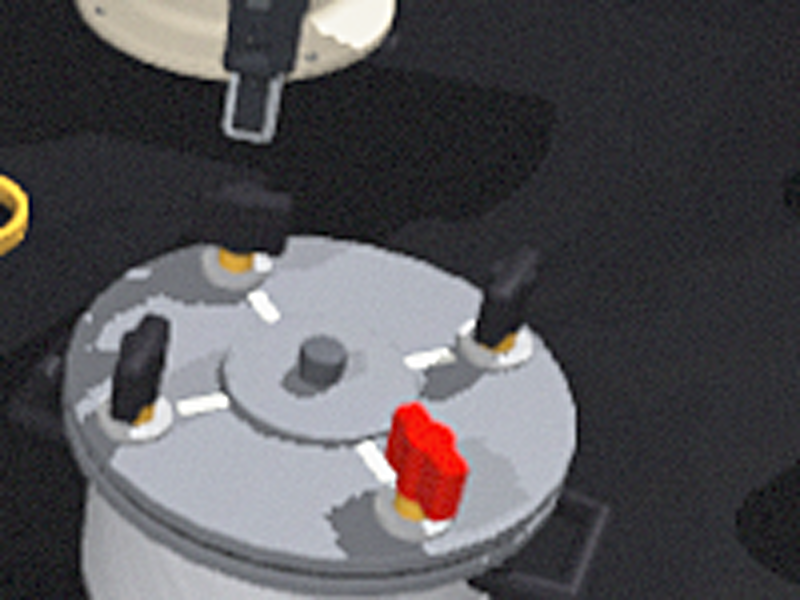

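View pics/top5c.png

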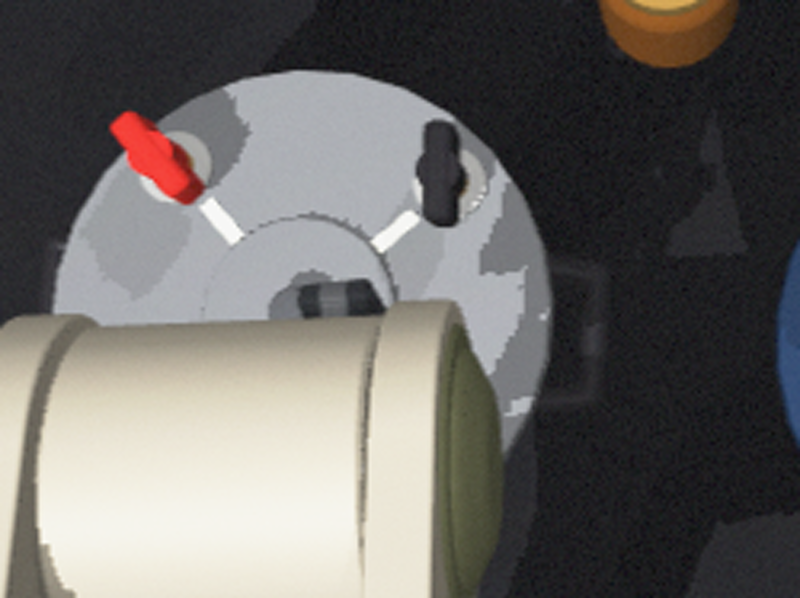

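```bash
sed -i 's/^POT=.*/POT=np.array([557.6,184.2]);YAW=np.radians(40.5)/' h.py; python3 - <<'E'
from h import *
for n in("top","scene"):
    im=cv2.imread(f"pics/{n}5.png")[:,:,::-1].copy(); print(n,fit(n,im,"red"))
im=cv2.imread(f"pics/top3.png")[:,:,::-1].copy(); print(fit("top",im,"across"),fit("top",im,"right"))
E
```

```text
top (array([ 0.5,  0.8, 43. ]), np.float64(0.818), np.float64(2.5))
scene (array([ 0. ,  1.2, 32.3]), np.float64(0.866), np.float64(-8.2))
(array([-0.3, -0.3, 95.3]), np.float64(0.853), np.float64(54.8)) (array([-0.3,  0.2,  1.9]), np.float64(0.854), np.float64(51.4))
```

>>> carry_out(steps=[0, 0, 1.5, 0, 0, 0, 0.2, 0, 0, 2, 0, 0, 0, 0.2, 0, 0, 2, 0, 0, 0, 0.2, 0, 0, 1.5, 0, 0, 0, 0.2, 0, 0, 0, 0, 0, 0, 0.2, 0, 0, 0, 0, 0, 0, 0.2])

```text
time_s: 7.85
eef_pos: [487.0, 124.4, 153.1]
ee_rot: [-0.0, 0.678, 0.735, -0.0]
force: [-0.3, 0.2, 0.7]
grip_width: 0.599
```

```bash
python3 snap.py 6
```

```text
7.95 [487.8 124.4 154.3] yaw 94.7 [ 0.02  0.34  1.67  0.    1.13 -0.07] [0.2 0.  0.2] [0.01 0.01 0.01] 0.597
```

View pics/scene6c.png

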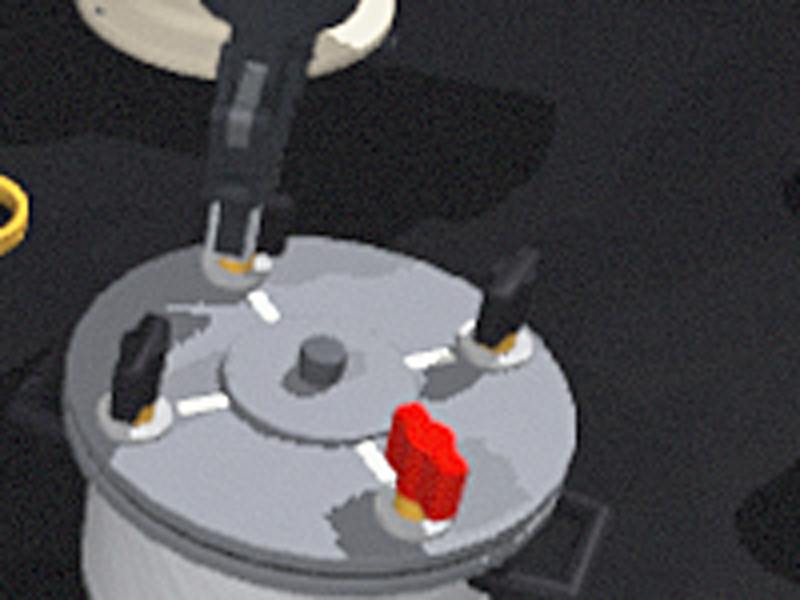

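>>> carry_out(steps=[0, 0, 0, 0, 0, 0, -1, 0, 0, 0, 0, 0, 0, -1, 0, 0, 0, 0, 0, 0, -1, 0, 0, 0, 0, 0, 0, -1, 0, 0, 0, 0, 0, 0, -1, 0, 0, 0, 0, 0, 0, -1])

```text
time_s: 8.45
eef_pos: [488.0, 124.5, 154.0]
ee_rot: [0.001, 0.677, 0.736, 0.001]
force: [4.0, 0.4, 4.3]
grip_width: 0.156
```

```bash
python3 snap.py 7
```

```text
8.55 [488.  124.5 154. ] yaw 94.7 [ 0.02  0.34  1.67  0.    1.13 -0.07] [4.6 1.  4.6] [ 0.16 -0.63 -0.1 ] 0.156
```

View pics/scene7c.png

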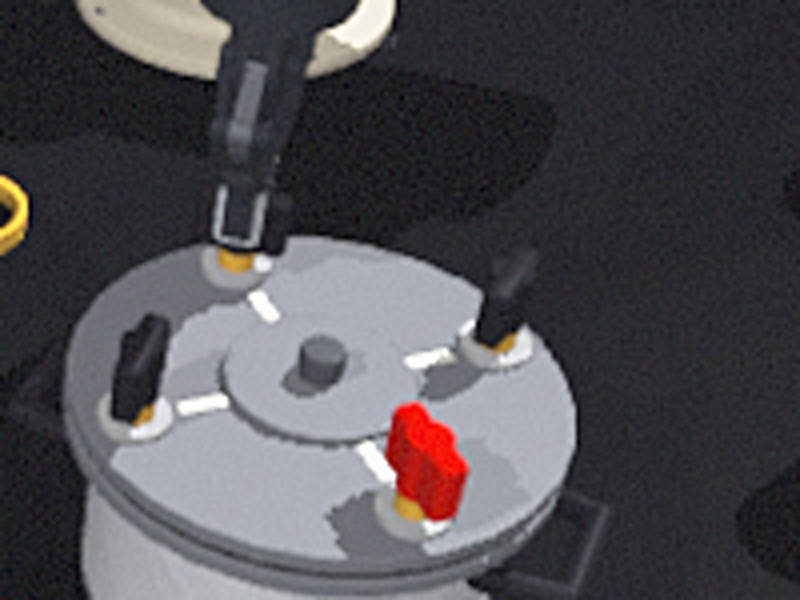

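>>> carry_out(steps=[0, 0, 0, 0, 0, 1.08, -1, 0, 0, 0, 0, 0, 1.08, -1, 0, 0, 0, 0, 0, 1.08, -1, 0, 0, 0, 0, 0, 1.08, -1, 0, 0, 0, 0, 0, 1.08, -1, 0, 0, 0, 0, 0, 1.08, -1, 0, 0, 0, 0, 0, 1.08, -1, 0, 0, 0, 0, 0, 1.08, -1, 0, 0, 0, 0, 0, 1.08, -1, 0, 0, 0, 0, 0, 1.08, -1, 0, 0, 0, 0, 0, 0, -1, 0, 0, 0, 0, 0, 0, -1])

```text
time_s: 9.55
eef_pos: [487.7, 124.6, 154.0]
ee_rot: [0.0, 0.938, 0.348, 0.001]
force: [2.7, 1.6, 7.2]
grip_width: 0.158
```

```bash
python3 snap.py 8
```

```text
9.65 [487.7 124.6 154. ] yaw 40.7 [0.02 0.34 1.67 0.   1.13 0.88] [2.3 1.3 6.2] [ 0.31 -0.34 -0.1 ] 0.156
```

View pics/scene8c.png

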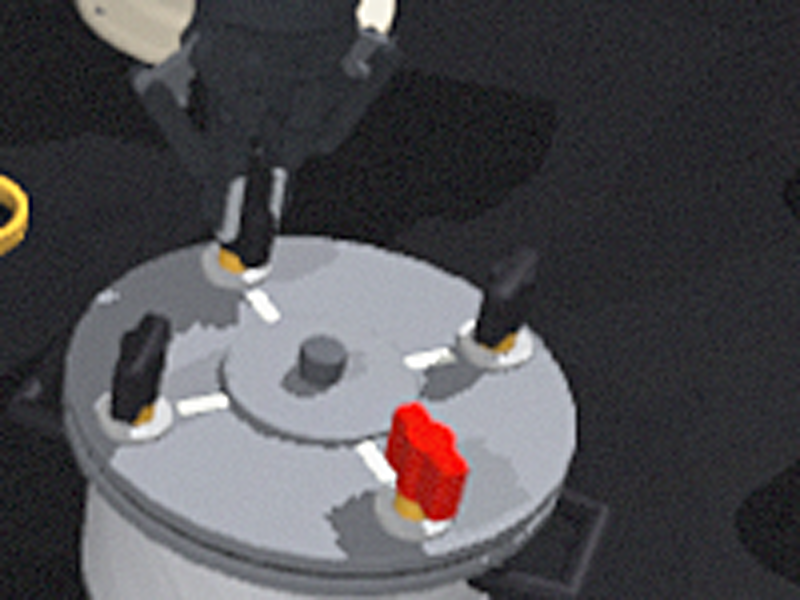

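>>> carry_out(steps=[0, 0, 0, 0, 0, 0, 0.2, 0, 0, 0, 0, 0, 0, 0.2, 0, 0, 0, 0, 0, 0, 0.2, 0, 0, 0, 0, 0, 0, 0.2, 0, 0, -1.5, 0, 0, 0, 0.2, 0, 0, -2, 0, 0, 0, 0.2, 0, 0, -2, 0, 0, 0, 0.2, 0, 0, -1.5, 0, 0, 0, 0.2, 1.83, 1.85, 0, 0, 0, 0, 0.2, 1.83, 1.85, 0, 0, 0, 0, 0.2, 1.83, 1.85, 0, 0, 0, 0, 0.2, 1.83, 1.85, 0, 0, 0, 0, 0.2, 1.83, 1.85, 0, 0, 0, 0, 0.2, 0, 0, 0, 0, 0, 1.29, 0.2, 0, 0, 0, 0, 0, 1.29, 0.2, 0, 0, 0, 0, 0, 1.29, 0.2, 0, 0, 0, 0, 0, 1.29, 0.2, 0, 0, 0, 0, 0, 1.29, 0.2, 0, 0, 0, 0, 0, 1.29, 0.2, 0, 0, 0, 0, 0, 0, 0.2])

```text
time_s: 11.32
eef_pos: [616.8, 114.0, 222.9]
ee_rot: [0.0, 1.0, 0.016, -0.001]
force: [-0.3, -0.3, 0.3]
grip_width: 0.593
```

```bash
python3 snap.py 9
```

```text
11.4167 [616.8 114.  223. ] yaw 2.3 [-0.    0.55  1.17 -0.    1.42  1.53] [-0.2 -0.2 -0.9] [ 0.   -0.    0.04] 0.599
```

View pics/scene9c.png

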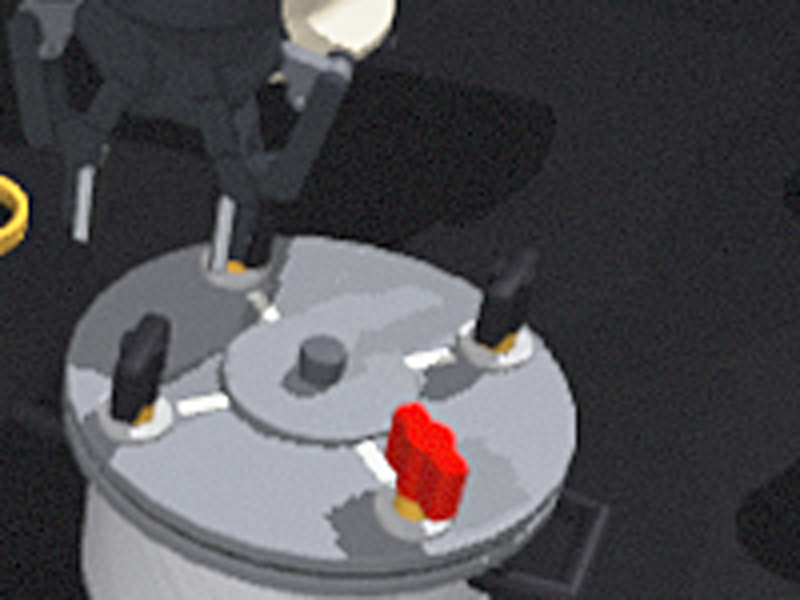

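View pics/top9c.png

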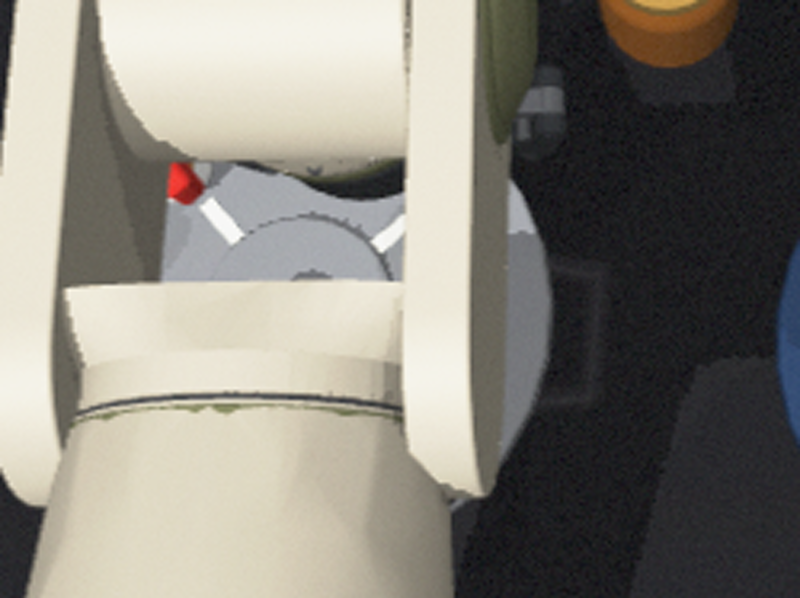

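>>> carry_out(steps=[0, 0, 1.5, 0, 0, 0, 0.2, 0, 0, 2, 0, 0, 0, 0.2, 0, 0, 2, 0, 0, 0, 0.2, 0, 0, 1.5, 0, 0, 0, 0.2, 0, 0, 0, 0, 0, 0, 0.2, 0, 0, 0, 0, 0, 0, 0.2, 0, 0, 0, 0, 0, 0, -1, 0, 0, 0, 0, 0, 0, -1, 0, 0, 0, 0, 0, 0, -1, 0, 0, 0, 0, 0, 0, -1, 0, 0, 0, 0, 0, 0, -1, 0, 0, 0, 0, 0, 0, -1])

```text
time_s: 12.42
eef_pos: [617.2, 114.5, 154.5]
ee_rot: [-0.0, 1.0, 0.018, 0.001]
force: [-2.6, 3.0, 7.1]
grip_width: 0.154
```

```bash
python3 snap.py 10
```

```text
12.5167 [617.2 114.5 154.5] yaw 2.1 [-0.    0.6   1.27  0.    1.27  1.53] [-2.3  2.7  5. ] [ 0.44  0.41 -0.05] 0.157
```

View pics/scene10c.png

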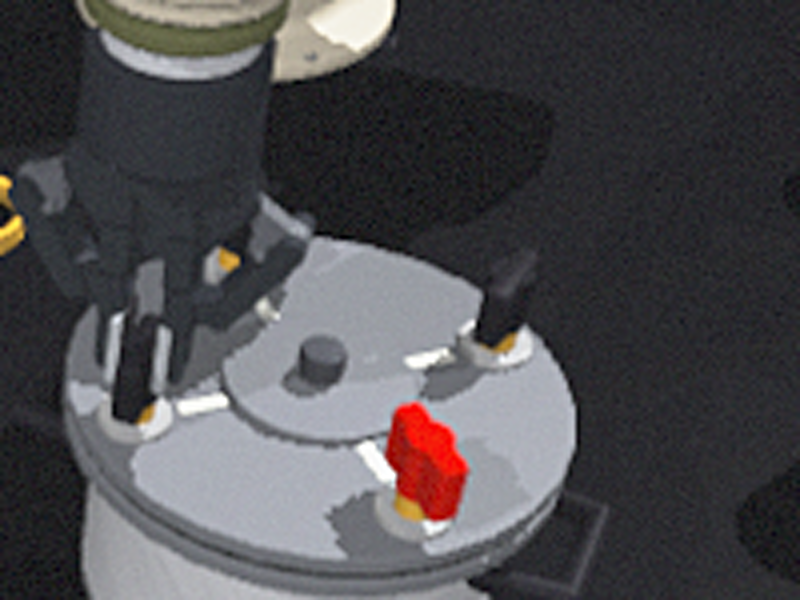

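>>> carry_out(steps=[0, 0, 0, 0, 0, 1.03, -1, 0, 0, 0, 0, 0, 1.03, -1, 0, 0, 0, 0, 0, 1.03, -1, 0, 0, 0, 0, 0, 1.03, -1, 0, 0, 0, 0, 0, 1.03, -1, 0, 0, 0, 0, 0, 1.03, -1, 0, 0, 0, 0, 0, 1.03, -1, 0, 0, 0, 0, 0, 1.03, -1, 0, 0, 0, 0, 0, 1.03, -1, 0, 0, 0, 0, 0, 1.03, -1, 0, 0, 0, 0, 0, 0, -1, 0, 0, 0, 0, 0, 0, -1])

```text
time_s: 13.52
eef_pos: [617.4, 115.0, 154.5]
ee_rot: [-0.001, 0.908, -0.418, 0.001]
force: [-1.4, 5.3, 4.6]
grip_width: 0.157
```

```bash
python3 snap.py 11
```

```text
13.6167 [617.4 115.  154.5] yaw -49.4 [-0.    0.6   1.27  0.    1.27  2.43] [-0.8  4.4  4.9] [ 0.87  0.14 -0.1 ] 0.159
```

View pics/scene11c.png

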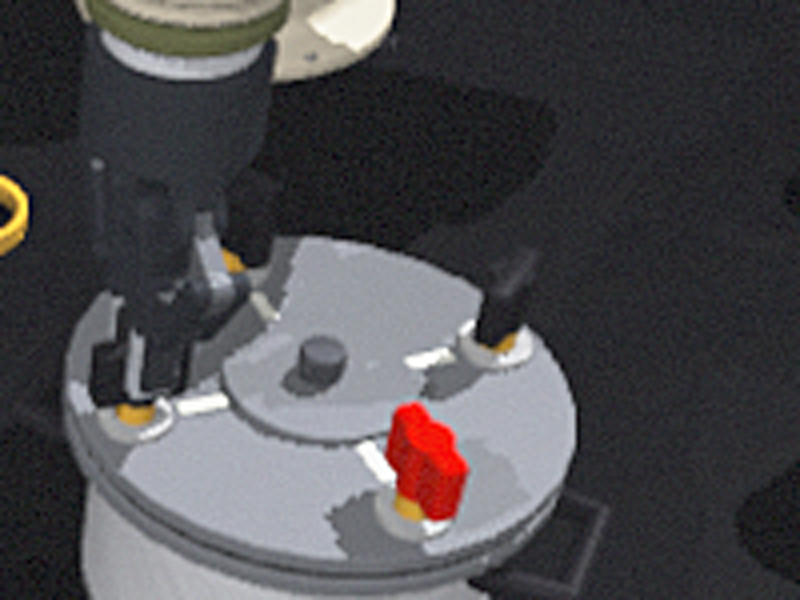

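>>> carry_out(steps=[0, 0, 0, 0, 0, 0, 0.2, 0, 0, 0, 0, 0, 0, 0.2, 0, 0, 0, 0, 0, 0, 0.2, 0, 0, 0, 0, 0, 0, 0.2, 0, 0, -1.5, 0, 0, 0, 0.2, 0, 0, -2, 0, 0, 0, 0.2, 0, 0, -2, 0, 0, 0, 0.2, 0, 0, -1.5, 0, 0, 0, 0.2, -3.67, 0, 0, 0, 0, 0, 0.2, -3.67, 0, 0, 0, 0, 0, 0.2, -3.67, 0, 0, 0, 0, 0, 0.2, -3.67, 0, 0, 0, 0, 0, 0.2, -3.67, 0, 0, 0, 0, 0, 0.2, 0, 0, 0, 0, 0, -1.25, 0.2, 0, 0, 0, 0, 0, -1.25, 0.2, 0, 0, 0, 0, 0, -1.25, 0.2, 0, 0, 0, 0, 0, -1.25, 0.2, 0, 0, 0, 0, 0, -1.25, 0.2, 0, 0, 0, 0, 0, -1.25, 0.2, 0, 0, 0, 0, 0, 0, 0.2])

```text
time_s: 15.28
eef_pos: [497.7, 253.3, 223.3]
ee_rot: [0.0, 0.995, -0.102, -0.0]
force: [-0.2, -0.5, 0.3]
grip_width: 0.596
```

```bash
python3 snap.py 12
```

```text
15.3833 [497.7 253.4 223.3] yaw -12.2 [ 0.26  0.39  1.41 -0.    1.34  2.04] [-0.3 -0.8 -0.6] [-0.   -0.01 -0.02] 0.594
```

View pics/scene12c.png

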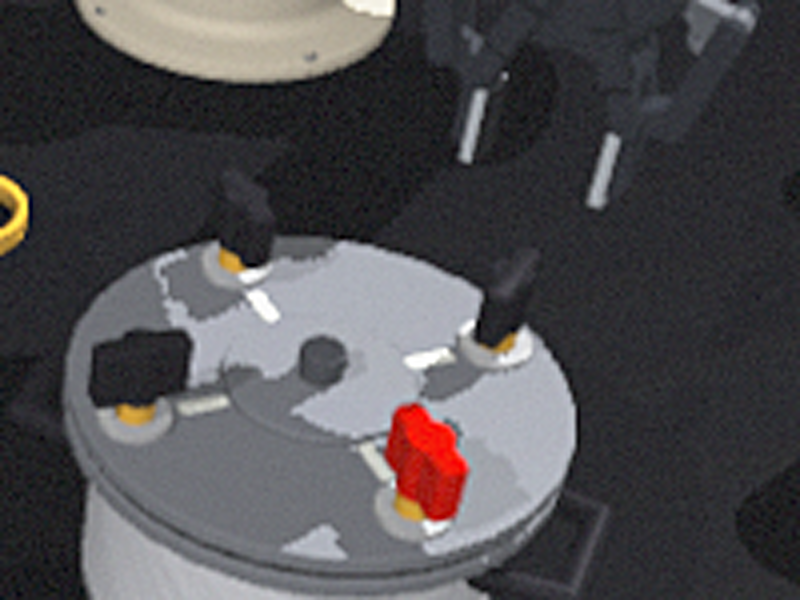

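View pics/top12c.png

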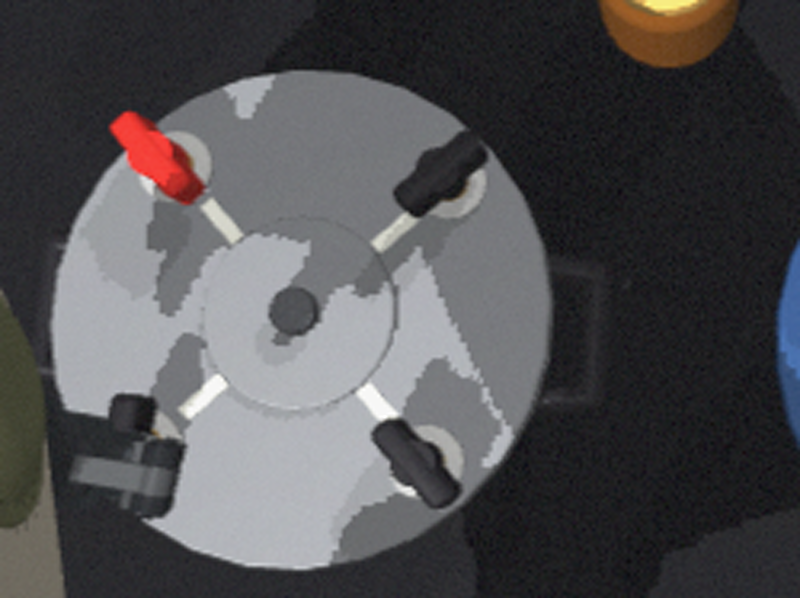

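The top crop shows red (157,158), right (440,173) and across (415,463) all parallel to their white lines, with the jar unmoved at the top right. The left nut remains.

>>> carry_out(steps=[0, 0, 1.5, 0, 0, 0, 0.2, 0, 0, 2, 0, 0, 0, 0.2, 0, 0, 2, 0, 0, 0, 0.2, 0, 0, 1.5, 0, 0, 0, 0.2, 0, 0, 0, 0, 0, 0, 0.2, 0, 0, 0, 0, 0, 0, 0.2, 0, 0, 0, 0, 0, 0, -1, 0, 0, 0, 0, 0, 0, -1, 0, 0, 0, 0, 0, 0, -1, 0, 0, 0, 0, 0, 0, -1, 0, 0, 0, 0, 0, 0, -1, 0, 0, 0, 0, 0, 0, -1])

```text
time_s: 16.38
eef_pos: [498.4, 254.4, 154.5]
ee_rot: [-0.001, 0.995, -0.104, 0.001]
force: [1.1, 5.3, 2.1]
grip_width: 0.155
```

```bash
python3 snap.py 13; python3 - <<'E'
from h import *
for n in ["top"]:
    im=cv2.imread(f"pics/{n}12.png")[:,:,::-1].copy()
    for k in ("red","across","right"): print(n,k,fit(n,im,k))
E
```

```text
16.4833 [498.4 254.4 154.5] yaw -12.0 [0.26 0.45 1.5  0.   1.18 2.04] [1.9 5.3 1.9] [ 0.7  -0.24 -0.07] 0.157
top red (array([-0.2, -0.1, 43.5]), np.float64(0.761), np.float64(3.0))
top across (array([-0. ,  0.6, 41.7]), np.float64(0.841), np.float64(1.2))
top right (array([  2.5,  -2.3, 131.6]), np.float64(0.814), np.float64(1.1))
```

View pics/scene13c.png

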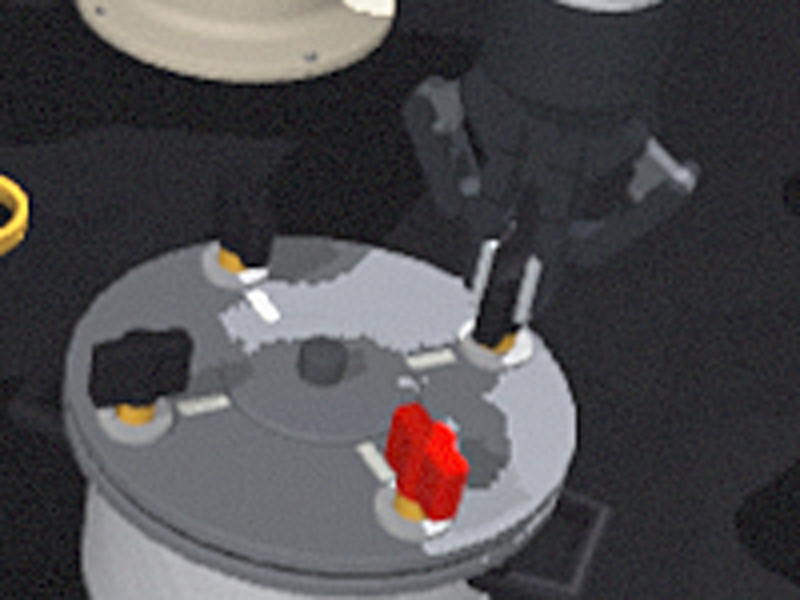

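>>> carry_out(steps=[0, 0, 0, 0, 0, 0.94, -1, 0, 0, 0, 0, 0, 0.94, -1, 0, 0, 0, 0, 0, 0.94, -1, 0, 0, 0, 0, 0, 0.94, -1, 0, 0, 0, 0, 0, 0.94, -1, 0, 0, 0, 0, 0, 0.94, -1, 0, 0, 0, 0, 0, 0.94, -1, 0, 0, 0, 0, 0, 0.94, -1, 0, 0, 0, 0, 0, 0, -1, 0, 0, 0, 0, 0, 0, -1])

```text
time_s: 17.32
eef_pos: [498.3, 254.5, 154.5]
ee_rot: [-0.002, 0.908, -0.419, 0.001]
force: [1.1, 4.5, 1.7]
grip_width: 0.156
```

```bash
python3 snap.py 14
```

```text
17.4167 [498.3 254.4 154.5] yaw -49.6 [0.26 0.45 1.5  0.   1.18 2.7 ] [0.7 4.9 2. ] [ 0.75 -0.13 -0.06] 0.157
```

View pics/scene14c.png

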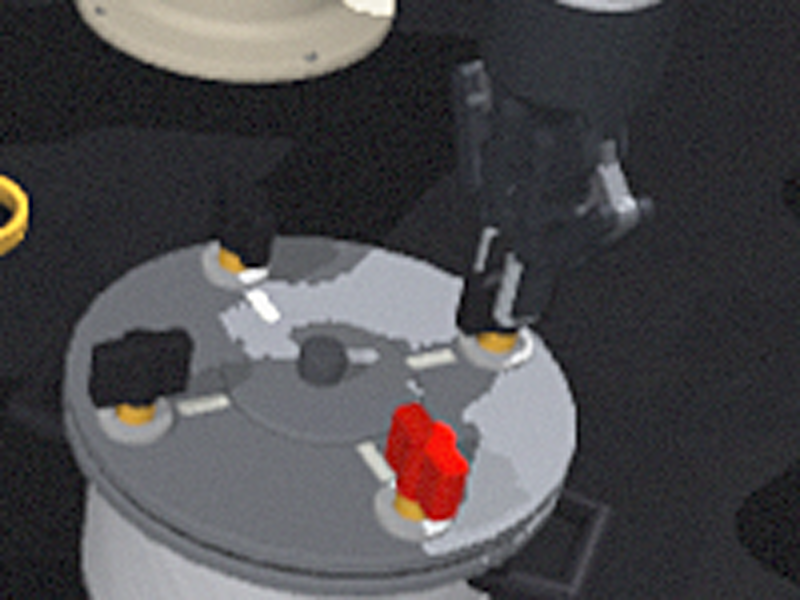

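>>> carry_out(steps=[0, 0, 0, 0, 0, 0, 0.2, 0, 0, 0, 0, 0, 0, 0.2, 0, 0, 0, 0, 0, 0, 0.2, 0, 0, 0, 0, 0, 0, 0.2, 0, 0, -1.5, 0, 0, 0, 0.2, 0, 0, -2, 0, 0, 0, 0.2, 0, 0, -2, 0, 0, 0, 0.2, 0, 0, -2, 0, 0, 0, 0.2, -3, -0.5, 0, 0, 0, 0, 0.2, -3, -0.5, 0, 0, 0, 0, 0.2, -3, -0.5, 0, 0, 0, 0, 0.2, -3, -0.5, 0, 0, 0, 0, 0.2, -3, -0.5, 0, 0, 0, 0, 0.2, 0, 0, 0, 0, 0, 0, 0.2, 0, 0, 0, 0, 0, 0, 0.2])

```text
time_s: 18.67
eef_pos: [429.1, 363.5, 228.0]
ee_rot: [-0.007, 0.915, -0.403, -0.009]
force: [-0.2, -0.1, -0.2]
grip_width: 0.604
```

```bash
python3 snap.py 15; python3 - <<'E'
from h import *
for n in ["top","scene"]:
    im=cv2.imread(f"pics/{n}15.png")[:,:,::-1].copy()
    for k in OFF: print(n,k,fit(n,im,k))
E
```

```text
18.7667 [429.7 362.7 228. ] yaw -47.6 [0.48 0.39 1.39 0.02 1.35 2.88] [-0.4  0.2 -0.3] [ 0.02 -0.03  0.  ] 0.602
top red (array([-0.4, -0.3, 43.4]), np.float64(0.821), np.float64(2.9))
top left (array([ -0.6,   1.5, 126.2]), np.float64(0.771), np.float64(-4.3))
top across (array([-0.3,  0.5, 43.2]), np.float64(0.829), np.float64(2.7))
top right (array([  2.4,  -2.5, 134. ]), np.float64(0.769), np.float64(3.5))
scene red (array([ 0.3,  1.2, 32.3]), np.float64(0.861), np.float64(-8.2))
scene left (array([ -5.6,   5.1, 109. ]), np.float64(0.585), np.float64(-21.5))
scene across (array([-5.3, -6.9, 84.8]), np.float64(0.503), np.float64(44.3))
scene right (array([-1.000e-01,  1.600e+00,  1.405e+02]), np.float64(0.854), np.float64(10.0))
```

View pics/top15c.png

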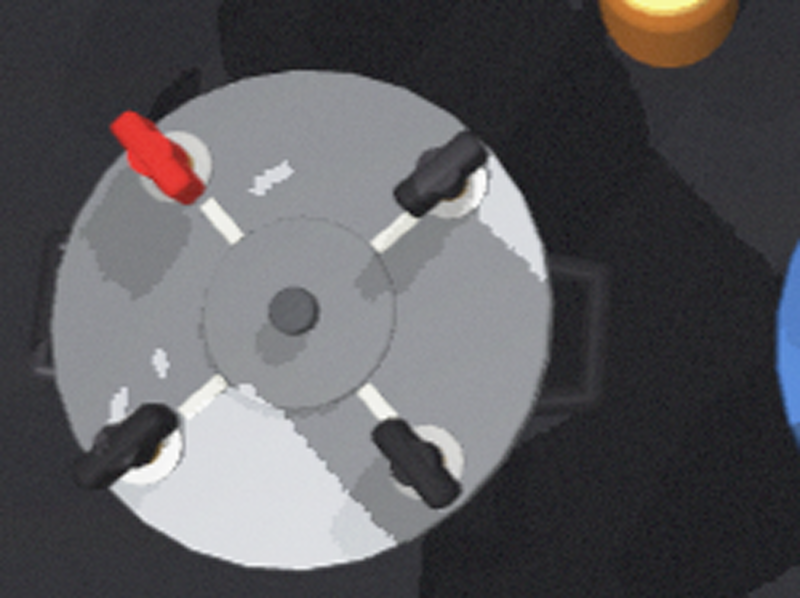

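View pics/top15.png

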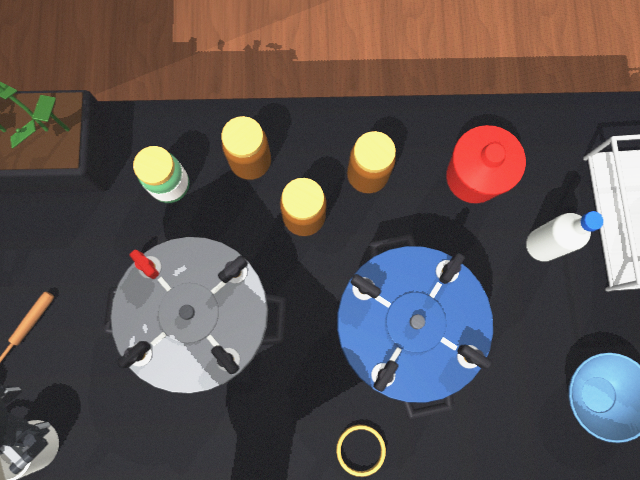

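View pics/scene15.png

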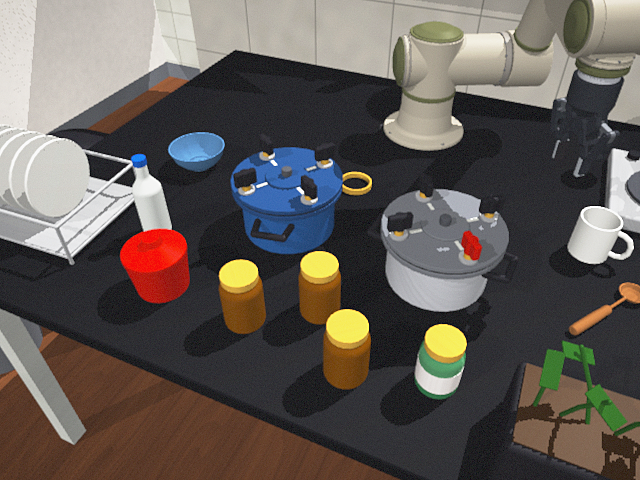

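The wrist is at the edge of its range (q6 = 2.88), so I'll turn it back first. Then I'll check the wing angles with overlays.

>>> carry_out(steps=[0, 0, 0, 0, 0, -1, 0.2, 0, 0, 0, 0, 0, -1.3, 0.2, 0, 0, 0, 0, 0, -1.3, 0.2, 0, 0, 0, 0, 0, -1.3, 0.2, 0, 0, 0, 0, 0, 0, 0.2, 0, 0, 0, 0, 0, 0, 0.2])

```text
time_s: 19.27
eef_pos: [429.7, 362.8, 228.0]
ee_rot: [-0.009, 0.979, -0.202, -0.007]
force: [0.3, 0.4, -0.5]
grip_width: 0.602
```

```bash
python3 snap.py 16; python3 - <<'E'
from h import *
im0={n:cv2.imread(f"pics/{n}16.png") for n in("top","scene")}
S=8; w=25
rows=[]
for n in("top","scene"):
    r=[]
    for k in OFF:
        p=nutpos(k); u0=proj(n,[*p,160])[0].round().astype(int)
        c=cv2.resize(cv2.convertScaleAbs(im0[n],alpha=1.6,beta=25)[u0[1]-w:u0[1]+w,u0[0]-w:u0[0]+w],(200,200),interpolation=cv2.INTER_CUBIC)
        uv=(proj(n,box(p,np.radians(home(k))))-(u0-w)+.5)*4
        top=uv[[1,3,7,5]]
        cv2.polylines(c,[(top).round().astype(np.int32)],True,(0,255,0),1)
        cv2.polylines(c,[cv2.convexHull(uv.round().astype(np.int32))],True,(255,200,0),1)
        r.append(c)
    rows.append(np.hstack(r))
cv2.imwrite("pics/ov.png",np.vstack(rows))
E
```

```text
19.3667 [429.4 363.1 228. ] yaw -23.3 [0.48 0.39 1.39 0.02 1.35 2.46] [0.2 0.2 1.1] [-0.03 -0.    0.01] 0.598
```

View pics/ov.png

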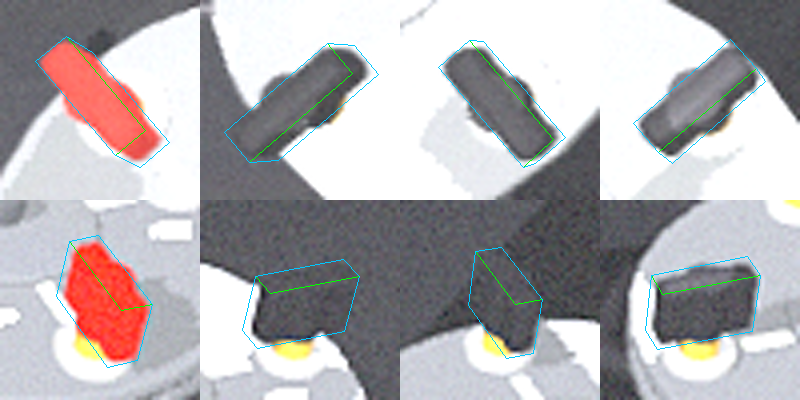

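The overlay in `ov.png` shows all four bars lying inside the outlines projected for the home position, in both cameras. I'll check the jar for movement and hand in.

```bash
python3 - <<'E'
from h import *
from rig import finish_job
def jar(f,box):
    x,y,w,h=box; im=cv2.imread(f)[y:y+h,x:x+w]; hsv=cv2.cvtColor(im,cv2.COLOR_BGR2HSV)
    m=(hsv[...,0]>5)&(hsv[...,0]<40)&(hsv[...,1]>90)&(hsv[...,2]>60); yy,xx=np.nonzero(m); return xx.mean()+x,yy.mean()+y,m.sum()
print(jar("pics/top0.png",(275,170,55,70)),jar("pics/top16.png",(275,170,55,70)))
print(finish_job())
E
```

```text
(np.float64(302.95634309193633), np.float64(207.6969696969697), np.int64(1947)) (np.float64(302.8975069252078), np.float64(206.52262234533703), np.int64(2166))
the job is handed in; nothing more can be done
None
```

All four wing nuts now point at the centre of the lid, and the job is handed in at about 19.4 s of the 56 s allowed. I turned them clockwise in the order red, across, right, left, then opened the gripper and moved it well clear.

**Wing angles:** I released red at 40.4°, across at 40.7°, right at -49.4° and left at -49.6°. I measured home from the lid's white lines as 40.5° and -49.5°. In the last overlays, all four bars lie inside the outlines drawn for home in both cameras.

**Checks that disagreed:** My automatic angle fit did not match this.
- **Top camera:** the fit read +3° for red, across and right, and -4° for left.
- **Scene camera:** red and right came out 8 to 10° off, in opposite directions. The fits for left and across were too poor to use.

I put these differences down to the round hub at the middle of each bar and to shadows, and trusted the tool angle and the overlays.

**Amber jar:** It did not visibly move. Its colour centre in the top picture shifted 0.1 px across and 1.2 px down the image. More of its pixels were also counted as amber the second time, so I read that as changed lighting.

**Forces and joints:** The highest force I read was about 14 N, while gripping the red nut. While I backed away from the last nut, the last joint reached its limit of 2.88 rad. I turned it back at once, to 2.46 rad, and saw no sign that it passed the limit.

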